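# Third hand at the model holder: lock the die tray and press it against the fence

### The arm

A 6-joint arm with a two-finger parallel gripper is mounted at the origin on a cart in front of the work surface, level with it; the furniture and walls round the work are solid. World frame = base frame: x ahead of the robot, y to its left, z up, the work surface at z = 0. Lengths are in m, angles in rad, forces in N, time in s.
With the tool pointing down it reaches from about 0.375 to 0.9 m from the base axis. Payload 3.1 kg.
Tool frame: the origin (TCP) lies at the centre of the arm's flange, where the gripper is bolted on; the fingertips stand 182 mm ahead of it and the grasp point (between the pads) lies 164 mm ahead of it; z points along the fingers, y is the line along which they close (so a half turn about z gives the same grasp; the last joint's range is limited). The gripper opens to 87 mm and grips with 3 to 60 N. Pads are 19 mm wide; open, the fingers measure 117 mm over their backs; the gripper's body (75 mm by 190 mm) begins 51 mm behind the grasp point.
Start: joints at [-1.458, 0.527, 1.433, -0, 1.181, -0.178], TCP at [0.179, -0.599, 0.405] pointing down, gripper open.
Joint ranges: [-3.08, 3.08], [-0.75, 2.2], [0.22, 2.44], [-1.43, 4.57], [0, 2.65], [-2.85, 2.85]. Speed limits (rad/s): [2.79, 2.79, 3.14, 3.14, 3.14, 3.14].

### API

Orientations are given as [roll, pitch, yaw] about the fixed x, y, z axes, in that order (R = Rz(yaw) Ry(pitch) Rx(roll)).
In Python, from workcell import bot gives the robot as it stands.
- The arm moves only by the tool apply_moves, never from a script. Its argument "commands" is a list of rows, each an object with "offset": the shift along the tool's x, y, z in mm, a list of three; "rot": the turn, a rotation vector about the tool's x, y, z in rad, a list of three; "jaw": the finger opening in mm, from 0 to 87. A call has 1 to 5 rows; each row shifts and turns the commanded pose from where the row before left it, along the tool's axes as they then stand; what a row does not reach is not made up. A row lasts 1/12 s, in which the tool goes at most 41.7 mm and 7.16 degrees, less where a joint would pass 70% of its speed; a pose out of reach is approached as far as the arm can. A call with a gripper value outside its range is refused whole. The fingers move at their own pace and stop on an object; "newtons" is the grip in N (left out, the last holds). Time passes only in rows, so rows that do not move let the fingers close. It gives the time, the measured TCP pose, the force, the opening and the grip force at its end, in the units of the state.
- bot.state(): the state, without advancing time (a new reading comes with each control period).
- bot.read_camera(name): name is "scene" or "top" or "wrist"; returns the picture (384x512x3 uint8, red, green, blue); there is no depth.
- bot.camera_params(name): a dict with "fov_y" (degrees; the focal length in pixels is half the picture's height over the tangent of half this angle, whatever the lens; pixels are square), "cx", "cy" (the principal point, pixels), "D" ([k1, k2, p1, p2, k3] as OpenCV has them; the pictures are not rectified), "R" (3x3) and "t" (3): a world point X has camera coordinates R X + t; the wrist camera has in their place "T_tool_cam" (4x4, takes a point from camera to tool coordinates, whose origin is the TCP and whose axes are the flange's). Camera axes: x right, y down, z forward; pixel columns grow to the right and rows downward; lengths in m; the calibration is good to about 2 mm. A picture is of the moment at which its call begins: read the wrist's pose just before it. camera_params takes no time and is no camera call.
- bot.close_job(): hands the job in; it is judged then, once.
Trained networks look in the newest picture that a camera, given by its name, has taken for a name from the list of things; names that differ only in an ending like _2 or _b are one class to them, and where a whole thing is asked for, a point or a joint stands for the part that bears it (a point fixed in the world has none). Each returns a list of dicts, best first, with "confidence" (0 to 1); they miss things now and then, are a little off and sometimes report something else, mostly with a low value. They report only what shows in the picture. A call takes as long as a camera call.
- bot.boxes_of(camera, thing): "rect" ([left, top, right, bottom] in pixels, round what is visible of it).
The state is a dict: "clock": time; "joint_positions": joint angles; "dq": joint speeds; "joint_torque": joint torques, N m; "ee_pos": TCP position; "tcp_rot": TCP orientation; "contact_force": force on the tool from outside, world axes, zero at the start; "wrist_torque": the same for the moment, N m; "gripper_width": finger opening in m; "gripper_force": force on a finger pad.
Only numpy, scipy, OpenCV 4.12 (cv2) and the standard library are available. Lean on these libraries where they do the work, as an engineer would, in place of code of your own. Each camera call takes 0.05 s, during which the arm holds its last target. There are 200 camera calls.

### The job

Snap the die tray's locking bail shut over the sectioned model, then set the tray lengthwise on the model holder's plate between the fence and the spring jaw and let go of it. Push the jaw carriage by its black post so that the jaw presses the tray against the fence with a steady 10 newtons or so (never settling under 6 or over 14), and finish while still holding that push: a colleague will then tighten the clamping screw. Leave the two plaster casts and the spatula where they are.

Things in the scene. Friction and masses are not known exactly. Their poses are not given: they have to be found in the camera images.
- die_tray: loose grey plastic die tray with a sectioned plaster tooth model, 88 mm long (x), 36 mm wide (y; 41 mm over the ribbed finger grips mid-way on its long sides, 34 mm long, 13 mm high); walls 14 mm high, tooth tips 28 mm, 0.1 to 0.2 kg. Origin: centre of its underside; x points lengthwise to the bail's thumb tab, z up. Starts on the worktop right of the holder.
- locking_bail (a joint): steel wire bail, U-shaped, on the tray; angle in rad: 0 shut on the tray's rim, 0.5 to 0.8 standing open; a stiffish hinge leaves it where it is put. Hinge axis along the tray's y at its x -37.5 mm, z 17 mm. Near 0.1 it meets the sprung catch noses at the tray's end: about 5 N on the tab pushes it past them and it snaps shut and stays.
- bail_tab (a point): middle of the upper face of the bail's raised thumb tab (15 x 15 mm) at its free end, 76 mm from the hinge axis; shut, it lies at tray x 38 mm, z 28.5 mm, within the tray's outline. It moves on an arc about the hinge, so a pressing finger must follow it outwards on the way down.
- model_holder: fixed steel base plate of the model holder, 210 mm long (x), 90 mm wide (y), polished (slippery) plate top 10 mm above the worktop. Origin: centre of its underside; x runs along the slide from jaw to fence, z up. The tray's seat is between jaw and fence, on the line y = 0, the tray's x along the holder's x (either way round).
- fence: fixed fence block across the holder, 14 mm thick, 60 mm wide, 13 mm high above the plate; origin: centre of its underside, on the plate. Its face towards the jaw is 7 mm on the holder's -x side of that, at holder x 80 mm.
- jaw_carriage: grey sliding carriage (34 x 48 mm, top 19 mm above the plate) with an upright black push post: 14 mm thick along x, 24 mm wide, 17 to 57 mm above the plate. Origin: under the post, at plate-top height. Slides along holder +x up to 52 mm, friction 1 N; the jaw spring pushes it back when not held. On its +y side the clamping screw's star knob (fixed here).
- jaw_pad (a joint): how far the spring jaw is pressed in towards its carriage, in m: 0 free, 0.014 at its stop. It presses with 2.2 N plus 0.9 N per mm; the fence feels about 1 N less (friction), so 0.0095 gives about 10 N there. When free, its face (40 mm wide, 1 to 14 mm above the plate) is 41 mm on the +x side of the carriage's origin.
- plaster_cast_0: bystander: cream plaster dental cast, 67 x 68 x 30 mm, standing left of the far end of the holder; origin under its centre
- plaster_cast_1: bystander: a second such cast, 66 x 68 x 30 mm, farther back; origin under its centre. (Not listed: a tall black vacuum former, up to 0.4 m high, stands at the back right, about x over 0.60, y -0.12 to -0.42: bring the arm past in front of it.)
- plaster_spatula: bystander: plaster spatula with wooden grip, 25 x 209 x 17 mm, lying near the front edge; origin under its centre

How it is judged:
By the outcome, as a careful person would: the job done as asked, in the order asked, and still so for the second after the job is handed in, while the arm keeps its last pose, push and grip.
It also fails if it takes over 69 s, if anything falls off the work surface, if the arm or the gripper's body presses on something with over 40 N, if the wrist force passes 120 N, or if a joint passes its speed limit or range.

## Working session

There is one attempt and no reset: what is moved stays moved. The work goes in short steps, Python scripts to look and compute and a tool call to move; the robot and the scene stay as the last step left them, time stands still between calls to the robot, and variables do not carry over. Pictures are saved under pics/ and viewed, at most 10 in all, crops included, and the job is handed in when it is done.

Besides the shell and the picture viewer there is one more tool, called after "Call:" as name(argument=value, ...) on one line, values as JSON. apply_moves: Moves the arm, as the interface text tells. Its arguments: {"type":"object","properties":{"commands":{"type":"array"},"newtons":{"type":"number"}},"required":["commands"]}

```bash
mkdir -p pics; ls; python3 - <<'E'
from workcell import bot
import cv2,numpy as np
s=bot.state();print({k:np.round(v,3).tolist() for k,v in s.items()})
for n in ["scene","top"]:
    im=bot.read_camera(n);cv2.imwrite(f"pics/{n}0.png",im[:,:,::-1])
    p=bot.camera_params(n);print(n,{k:np.round(v,4).tolist() for k,v in p.items()})
    for t in ["die_tray","locking_bail","bail_tab","model_holder","fence","jaw_carriage","jaw_pad"]:
        print(t,[(np.round(b["rect"]).tolist(),round(b["confidence"],2)) for b in bot.boxes_of(n,t)[:2]])
print(bot.camera_params("wrist"))
print(bot.state()["clock"])
E
```

```text
pics
{'clock': 0.0, 'joint_positions': [-1.459, 0.528, 1.434, -0.0, 1.181, -0.179], 'dq': [-0.001, -0.001, -0.0, 0.0, -0.001, -0.001], 'joint_torque': [-0.001, -44.004, -17.659, 0.063, 0.058, -0.0], 'ee_pos': [0.179, -0.598, 0.404], 'tcp_rot': [-3.139, -0.0, 0.291], 'contact_force': [-0.36, -0.735, 0.864], 'wrist_torque': [0.043, 0.014, 0.028], 'gripper_force': 0.0, 'gripper_width': 0.087}
scene {'fov_y': 46.9024, 'cx': 258.0865, 'cy': 195.1729, 'D': [0.0441, 0.0, 0.0, 0.0, 0.0], 'R': [[-0.8933, -0.4491, 0.0183], [-0.1888, 0.338, -0.922], [0.4078, -0.8271, -0.3867]], 't': [0.4086, 0.2281, 0.7013]}
die_tray [([293.0, 179.0, 330.0, 211.0], 0.59)]
locking_bail [([309.0, 174.0, 329.0, 202.0], 0.4), ([272.0, 216.0, 286.0, 234.0], 0.22)]
bail_tab [([306.0, 174.0, 328.0, 202.0], 0.63)]
model_holder [([217.0, 209.0, 312.0, 246.0], 0.6)]
fence [([348.0, 213.0, 357.0, 252.0], 0.43), ([277.0, 221.0, 285.0, 235.0], 0.33)]
jaw_carriage [([273.0, 210.0, 308.0, 240.0], 0.78)]
jaw_pad [([311.0, 177.0, 327.0, 197.0], 0.71), ([273.0, 222.0, 285.0, 234.0], 0.41)]
top {'fov_y': 48.9313, 'cx': 259.4956, 
[... 374 characters left out ...]
([238.0, 163.0, 279.0, 248.0], 0.9)]
fence [([248.0, 169.0, 269.0, 173.0], 0.69), ([325.0, 212.0, 352.0, 249.0], 0.56)]
jaw_carriage [([239.0, 222.0, 267.0, 244.0], 0.87)]
jaw_pad []
{'fov_y': 65.71015492684788, 'cx': 258.859102312596, 'cy': 190.27839031111782, 'D': array([-0.06063944,  0.        ,  0.        ,  0.        ,  0.        ]), 'T_tool_cam': array([[-1.20584771e-03, -9.69594610e-01, -2.44713789e-01,
         6.66867953e-02],
       [ 9.99999209e-01, -1.08143315e-03, -6.42771284e-04,
        -6.52402118e-04],
       [ 3.58585968e-04, -2.44714370e-01,  9.69595147e-01,
         1.88764951e-02],
       [ 0.00000000e+00,  0.00000000e+00,  0.00000000e+00,
         1.00000000e+00]])}
0.8
```

```bash
python3 - <<'E'
import cv2
a=cv2.imread("pics/top0.png")[90:270,150:380]
cv2.imwrite("pics/v1.png",cv2.resize(a,None,fx=3.4,fy=3.3,interpolation=cv2.INTER_CUBIC)[:600,:800])
E
```

```text
(no output)
```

View pics/v1.png

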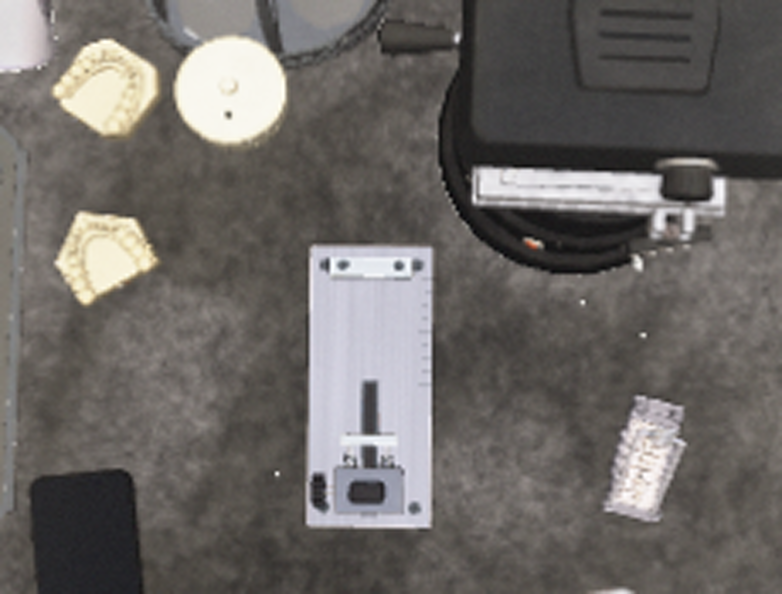

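The top view shows the holder upright (plate corners ~(311,244), (433,246), (431,528), (306,526) in the crop), with the fence at far end and post at (367,491). The tray at right around (645,458) is tilted slightly; the tab end is not clear yet.

```bash
cat > h.py <<'E'
import numpy as np,cv2
from workcell import bot
from scipy.spatial.transform import Rotation as Ro
def K(p):
    f=192/np.tan(np.radians(p["fov_y"]/2));return np.array([[f,0,p["cx"]],[0,f,p["cy"]],[0,0,1]])
def ext(name,st=None):
    p=bot.camera_params(name)
    if name!="wrist": return p,np.array(p["R"]),np.array(p["t"])
    T=np.eye(4);T[:3,:3]=Ro.from_euler("xyz",st["tcp_rot"]).as_matrix();T[:3,3]=st["ee_pos"]
    M=np.linalg.inv(T@p["T_tool_cam"]);return p,M[:3,:3],M[:3,3]
def px2w(name,uv,z,st=None):
    p,R,t=ext(name,st);out=[]
    zz=np.broadcast_to(z,len(uv))
    n=cv2.undistortPoints(np.array(uv,float).reshape(-1,1,2),K(p),np.array(p["D"],float))[:,0]
    c=-R.T@t
    for (a,b),h in zip(n,zz):
        d=R.T@[a,b,1];out.append(c+d*(h-c[2])/d[2])
    return np.array(out)
def w2px(name,X,st=None):
    p,R,t=ext(name,st)
    return cv2.projectPoints(np.array(X,float).reshape(-1,1,3),cv2.Rodrigues(R)[0],t,K(p),np.array(p["D"],float))[0][:,0]
E
python3 - <<'E'
from h import *
f=lambda l:[(150+u/3.4-.35,90+v/3.3-.35) for u,v in l]
P=px2w("top",f([(311,244),(433,246),(431,528),(306,526)]),.010);print(P.round(4),P.mean(0))
print(px2w("top",f([(367,491)]),.067), px2w("top",f([(371,267)]),.023))
print("tray",px2w("top",f([(637,396),(684,403),(660,521),(605,512),(646,458)]),.014))
print("casts",px2w("top",f([(105,258),(105,88)]),.03))
E
```

```text
[[ 0.623  -0.1025  0.01  ]
 [ 0.623  -0.191   0.01  ]
 [ 0.4138 -0.1934  0.01  ]
 [ 0.4132 -0.1038  0.01  ]] [ 0.51823787 -0.14769324  0.01      ]
[[ 0.44234077 -0.14857696  0.067     ]] [[ 0.60486424 -0.14677344  0.023     ]]
tray [[ 0.51387825 -0.33907311  0.014     ]
 [ 0.50934466 -0.37291747  0.014     ]
 [ 0.42229559 -0.35664625  0.014     ]
 [ 0.4281965  -0.31722081  0.014     ]
 [ 0.46834731 -0.34603746  0.014     ]]
casts [[0.60744795 0.0436949  0.03      ]
 [0.7352189  0.04856242 0.03      ]]
```

Call:
apply_moves(commands=[{"offset":[35,-16,0],"rot":[0,0,0],"jaw":0},{"offset":[35,-16,0],"rot":[0,0,0],"jaw":0},{"offset":[35,-16,0],"rot":[0,0,0],"jaw":0},{"offset":[35,-16,0],"rot":[0,0,0],"jaw":0},{"offset":[35,-16,0],"rot":[0,0,0],"jaw":0}])

```text
clock: 1.22
ee_pos: [0.3249, -0.4707, 0.4049]
tcp_rot: [3.141, -0.0, 0.29]
contact_force: [0.1, -0.1, -0.3]
gripper_width: 0.062
gripper_force: 0.0
```

Call:
apply_moves(commands=[{"offset":[35,-16,0],"rot":[0,0,0],"jaw":0},{"offset":[35,-16,0],"rot":[0,0,0],"jaw":0},{"offset":[35,-16,0],"rot":[0,0,0],"jaw":0},{"offset":[35,-16,0],"rot":[0,0,0],"jaw":0},{"offset":[35,-16,0],"rot":[0,0,0],"jaw":0}])

```text
clock: 1.63
ee_pos: [0.4699, -0.3436, 0.405]
tcp_rot: [3.141, -0.0, 0.291]
contact_force: [0.9, -0.9, -0.0]
gripper_width: 0.0281
gripper_force: 0.0
```

Call:
apply_moves(commands=[{"offset":[0,0,0],"rot":[0,0,-0.124],"jaw":0},{"offset":[0,0,0],"rot":[0,0,-0.124],"jaw":0},{"offset":[0,0,0],"rot":[0,0,-0.124],"jaw":0},{"offset":[0,0,0],"rot":[0,0,-0.124],"jaw":0},{"offset":[0,0,0],"rot":[0,0,-0.124],"jaw":0}])

```text
clock: 2.05
ee_pos: [0.4689, -0.3448, 0.4048]
tcp_rot: [3.141, 0.0, 0.918]
contact_force: [-0.5, 0.5, -0.1]
gripper_width: 0.0015
gripper_force: 0.0
```

Call:
apply_moves(commands=[{"offset":[0,0,0],"rot":[0,0,-0.124],"jaw":0},{"offset":[0,0,0],"rot":[0,0,-0.124],"jaw":0},{"offset":[0,0,0],"rot":[0,0,-0.124],"jaw":0},{"offset":[0,0,0],"rot":[0,0,-0.124],"jaw":0},{"offset":[0,0,0],"rot":[0,0,-0.124],"jaw":0}])

```text
clock: 2.47
ee_pos: [0.4687, -0.3451, 0.4048]
tcp_rot: [3.141, 0.0, 1.537]
contact_force: [0.8, 0.3, 0.2]
gripper_width: 0.0005
gripper_force: 0.0
```

Call:
apply_moves(commands=[{"offset":[0,0,0],"rot":[0,0,-0.124],"jaw":0},{"offset":[0,0,0],"rot":[0,0,-0.124],"jaw":0},{"offset":[0,0,0],"rot":[0,0,-0.124],"jaw":0},{"offset":[0,0,0],"rot":[0,0,-0.124],"jaw":0},{"offset":[0,0,0],"rot":[0,0,-0.124],"jaw":0}])

```text
clock: 2.88
ee_pos: [0.4687, -0.3451, 0.4048]
tcp_rot: [3.142, 0.0, 2.157]
contact_force: [-0.1, 0.0, 0.7]
gripper_width: 0.0004
gripper_force: 0.0
```

Call:
apply_moves(commands=[{"offset":[0,0,0],"rot":[0,0,-0.124],"jaw":0},{"offset":[0,0,0],"rot":[0,0,-0.124],"jaw":0},{"offset":[0,0,0],"rot":[0,0,-0.124],"jaw":0},{"offset":[0,0,0],"rot":[0,0,-0.124],"jaw":0},{"offset":[0,0,0],"rot":[0,0,-0.124],"jaw":0}])

```text
clock: 3.3
ee_pos: [0.4686, -0.3451, 0.4048]
tcp_rot: [-3.142, 0.0, 2.777]
contact_force: [0.1, -0.3, -0.1]
gripper_width: 0.0004
gripper_force: 0.0
```

```bash
python3 - <<'E'
from h import *
s=bot.state();print(s["clock"],s["ee_pos"],s["tcp_rot"],s["joint_positions"])
im=bot.read_camera("wrist");cv2.imwrite("pics/w1.png",im[:,:,::-1])
for t in ["die_tray","locking_bail","bail_tab"]:
    print(t,[(np.round(b["rect"]).tolist(),round(b["confidence"],2)) for b in bot.boxes_of("wrist",t)[:2]])
uv=w2px("wrist",[[.468,-.346,.02]],s)[0];print(uv)
x,y=np.clip(uv-[90,70],0,[512-180,384-140]).astype(int);print(x,y)
cv2.imwrite("pics/v2.png",cv2.resize(im[y:y+140,x:x+180,::-1],None,fx=4,fy=4,interpolation=cv2.INTER_CUBIC))
E
```

```text
3.3 [ 0.46864596 -0.3451067   0.40481165] [-3.14154844e+00  9.16090812e-05  2.77691848e+00] [-8.26630811e-01  4.69316316e-01  1.54304358e+00  1.37889817e-06
  1.12913105e+00 -2.03275355e+00]
die_tray [([239.0, 135.0, 277.0, 204.0], 0.69)]
locking_bail [([248.0, 140.0, 280.0, 202.0], 0.8)]
bail_tab [([241.0, 140.0, 278.0, 205.0], 0.8), ([383.0, 72.0, 445.0, 132.0], 0.2)]
[257.44628095 170.04489589]
167 100
```

View pics/v2.png

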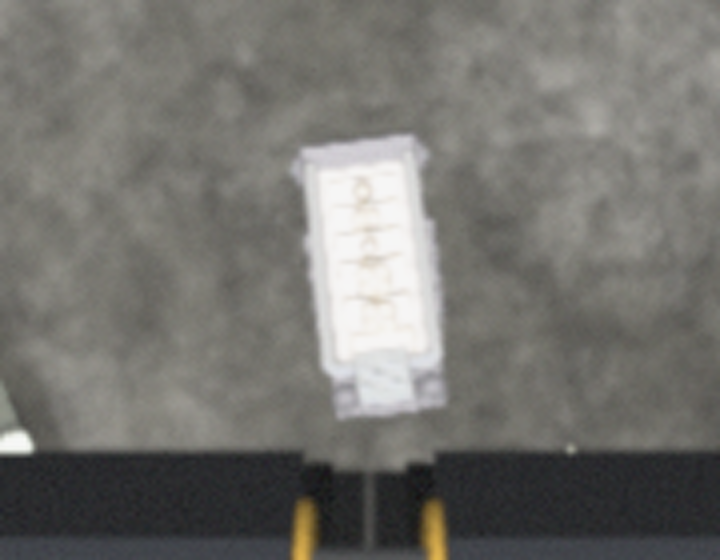

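The picture shows the tray with its hinge end up (crop y≈145) and the thumb tab at the bottom (385,380), so the tab points toward world +x.

```bash
python3 - <<'E'
from h import *
s=bot.state()
f=lambda l:[(167+u/4-.4,100+v/4-.4) for u,v in l]
P=px2w("wrist",f([(303,150),(415,136),(446,405),(337,417)]),.014,s);print(P.round(4))
print([np.linalg.norm(P[i]-P[i-1]).round(4) for i in range(4)])
c=P.mean(0);d=(P[2]+P[3]-P[0]-P[1])/2;y=np.arctan2(d[1],d[0]);print(c,y)
T=lambda x,yy,z:[c[0]+x*np.cos(y)-yy*np.sin(y),c[1]+x*np.sin(y)+yy*np.cos(y),z]
for a in (.4,.5,.6,.7,.8):
    # tab upper face middle: shut at (38,28.5): rel (75.5,11.5)
    L=np.array([75.5,11.5])/1e3;x=-.0375+L[0]*np.cos(a)-L[1]*np.sin(a);z=.017+L[0]*np.sin(a)+L[1]*np.cos(a)
    for w in ("wrist","top","scene"): print(a,round(x,4),round(z,4),w,w2px(w,[T(x,0,z)],s)[0].round(1),end=" ")
    print((w2px("wrist",[T(x,0,z)],s)[0]-[167,100])*4)
im=bot.read_camera("scene")[165:225,270:350,::-1]
cv2.imwrite("pics/v3.png",cv2.resize(im,None,fx=8,fy=8,interpolation=cv2.INTER_CUBIC))
E
```

```text
[[ 0.4237 -0.3486  0.014 ]
 [ 0.4324 -0.3148  0.014 ]
 [ 0.5168 -0.3363  0.014 ]
 [ 0.5075 -0.3709  0.014 ]]
[np.float64(0.0867), np.float64(0.0349), np.float64(0.0871), np.float64(0.0358)]
[ 0.47009848 -0.34263789  0.014     ] -0.25483855848267384
0.4 0.0276 0.057 wrist [263.6 199.9] 0.4 0.0276 0.057 top [344.4 216.6] 0.4 0.0276 0.057 scene [304.6 181.4] [386.34677796 399.56646861]
0.5 0.0232 0.0633 wrist [263.2 197.8] 0.5 0.0232 0.0633 top [344.4 218.3] 0.5 0.0232 0.0633 scene [306.  179.6] [384.93491904 391.15667008]
0.6 0.0183 0.0691 wrist [262.8 195. ] 0.6 0.0183 0.0691 top [344.2 220.4] 0.6 0.0183 0.0691 scene [307.7 178. ] [383.18110008 379.83067049]
0.7 0.0128 0.0744 wrist [262.3 191.4] 0.7 0.0128 0.0744 top [344.  222.7] 0.7 0.0128 0.0744 scene [309.5 176.6] [381.08691475 365.55426562]
0.8 0.0069 0.0792 wrist [261.7 187.1] 0.8 0.0069 0.0792 top [343.7 225.2] 0.8 0.0069 0.0792 scene [311.6 175.4] [378.66088286 348.3476706 ]
```

View pics/v3.png

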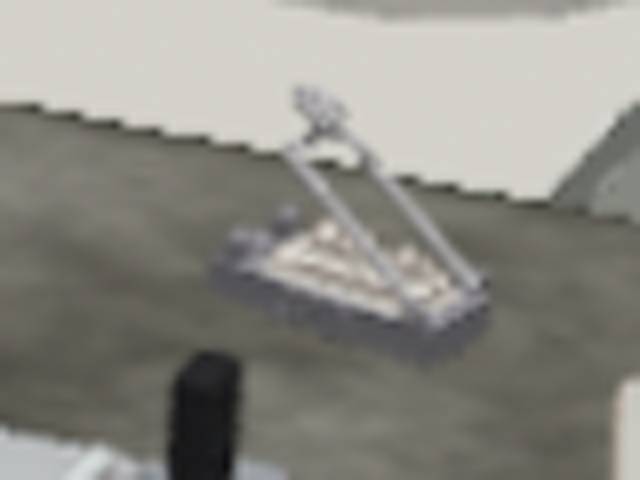

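The bail stands at about (310,178.5) in the full scene picture, which means an angle of ≈0.63 rad and tab about tray x 17 mm, z 71 mm. I'll bring the closed fingertips above it.

Call:
apply_moves(commands=[{"offset":[0,0,0],"rot":[0,0,-0.11],"jaw":0},{"offset":[-24,3,20],"rot":[0,0,0],"jaw":0},{"offset":[0,0,39],"rot":[0,0,0],"jaw":0},{"offset":[0,0,39],"rot":[0,0,0],"jaw":0},{"offset":[0,0,39],"rot":[0,0,0],"jaw":0}])

```text
clock: 3.97
ee_pos: [0.4931, -0.3484, 0.267]
tcp_rot: [-3.14, 0.002, 2.879]
contact_force: [0.4, 0.2, -0.2]
gripper_width: 0.0006
gripper_force: 0.0
```

```bash
python3 - <<'E'
from h import *
s=bot.state();print(s["clock"],s["ee_pos"],s["tcp_rot"],s["contact_force"])
a=bot.read_camera("scene")[145:235,250:370,::-1];b=bot.read_camera("wrist")[100:384,100:420,::-1]
a=cv2.resize(a,(400,300),interpolation=2);b=cv2.resize(b,(338,300))
cv2.imwrite("pics/v4.png",np.hstack([a,b]))
E
```

```text
3.9667 [ 0.49305129 -0.3484409   0.26701169] [-3.14029768e+00  2.19997802e-03  2.87906230e+00] [ 0.44222796  0.23734003 -0.23182726]
```

View pics/v4.png

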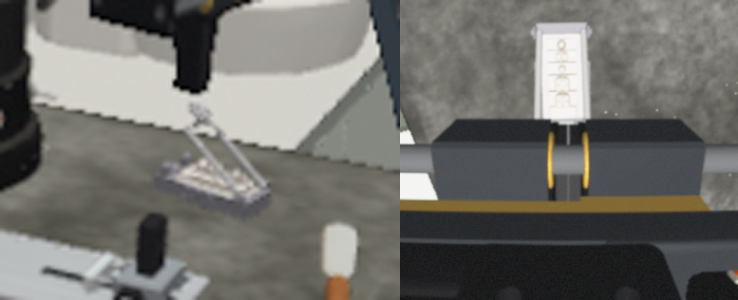

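The fingertips stand directly above the tab in both views (left crop: fingertips at (192,90), tab at (200,110)). Now I press down along the arc.

Call:
apply_moves(commands=[{"offset":[-1,0,8],"rot":[0,0,0],"jaw":0},{"offset":[-3,0,7],"rot":[0,0,0],"jaw":0},{"offset":[-4,0,7],"rot":[0,0,0],"jaw":0},{"offset":[-3,0,7],"rot":[0,0,0],"jaw":0},{"offset":[-3,0,6],"rot":[0,0,0],"jaw":0}])

```text
clock: 4.48
ee_pos: [0.507, -0.3526, 0.234]
tcp_rot: [-3.14, 0.003, 2.881]
contact_force: [-0.3, 0.0, 0.9]
gripper_width: 0.0005
gripper_force: 0.1
```

Call:
apply_moves(commands=[{"offset":[-2,0,6],"rot":[0,0,0],"jaw":0},{"offset":[-1,0,4],"rot":[0,0,0],"jaw":0},{"offset":[-1,0,3],"rot":[0,0,0],"jaw":0},{"offset":[0,0,2],"rot":[0,0,0],"jaw":0},{"offset":[0,0,1],"rot":[0,0,0],"jaw":0}])

```text
clock: 4.9
ee_pos: [0.5103, -0.3531, 0.217]
tcp_rot: [-3.141, 0.001, 2.881]
contact_force: [1.5, 0.5, 3.7]
gripper_width: 0.0005
gripper_force: 1.7
```

Call:
apply_moves(commands=[{"offset":[0,0,2],"rot":[0,0,0],"jaw":0},{"offset":[0,0,2],"rot":[0,0,0],"jaw":0},{"offset":[0,0,1],"rot":[0,0,0],"jaw":0}])

```text
clock: 5.15
ee_pos: [0.5097, -0.3529, 0.2114]
tcp_rot: [3.141, -0.001, 2.881]
contact_force: [-0.5, 0.3, 0.9]
gripper_width: 0.0004
gripper_force: 0.0
```

Call:
apply_moves(commands=[{"offset":[0,0,1],"rot":[0,0,0],"jaw":0},{"offset":[0,0,1],"rot":[0,0,0],"jaw":0}])

```text
clock: 5.32
ee_pos: [0.5098, -0.353, 0.2104]
tcp_rot: [3.141, -0.001, 2.881]
contact_force: [-2.0, 1.7, 10.9]
gripper_width: 0.0005
gripper_force: 5.6
```

Call:
apply_moves(commands=[{"offset":[0,0,-30],"rot":[0,0,0],"jaw":87},{"offset":[37,0,-18],"rot":[0,0,0],"jaw":87},{"offset":[2,0,-30],"rot":[0,0,0],"jaw":87},{"offset":[0,0,-30],"rot":[0,0,0],"jaw":87},{"offset":[0,0,0],"rot":[0,0,0],"jaw":87}])

```text
clock: 5.73
ee_pos: [0.4729, -0.344, 0.3229]
tcp_rot: [-3.136, 0.008, 2.881]
contact_force: [0.7, -1.3, 1.1]
gripper_width: 0.026
gripper_force: 0.0
```

```bash
python3 - <<'E'
from h import *
s=bot.state();print(s["clock"],s["ee_pos"],s["tcp_rot"],s["contact_force"],s["gripper_width"])
a=bot.read_camera("scene")[165:225,270:350,::-1];w=bot.read_camera("wrist");cv2.imwrite("pics/w5.png",w[:,:,::-1]);b=w[40:240,160:360,::-1]
a=cv2.resize(a,(400,300),interpolation=2);b=cv2.resize(b,(400,400),interpolation=2)
b=cv2.resize(w[60:210,180:330,::-1],(400,400),interpolation=2)
cv2.imwrite("pics/v5.png",np.hstack([np.vstack([a,np.zeros((100,400,3),np.uint8)]),b]))
E
```

```text
5.7333 [ 0.47288074 -0.3440353   0.32289937] [-3.13627922  0.00803806  2.88053468] [ 0.71656056 -1.33290923  1.09970382] 0.025991645234982094
```

View pics/v5.png

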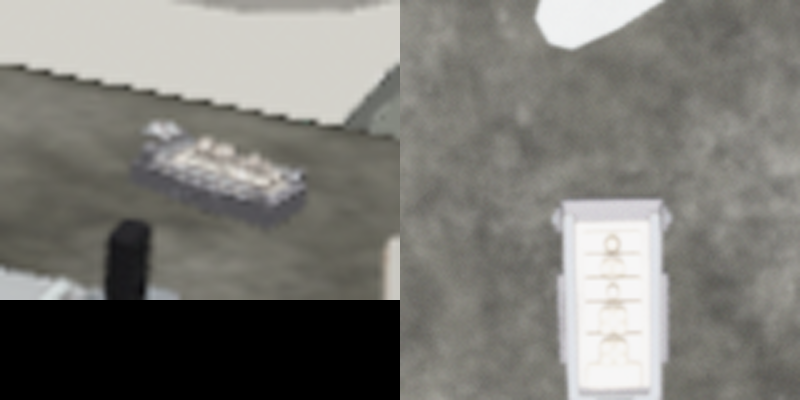

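The bail is down on the rim (left crop, tab at (160,135)), and the tray is aligned with the tool (hinge end at crop (612,203), grips at y 275–362).

```bash
python3 - <<'E'
from h import *
s=bot.state();R=Ro.from_euler("xyz",s["tcp_rot"]).as_matrix()
g=lambda u,v:(180+(u-400)*.375-.3,60+v*.375-.3)
W=px2w("wrist",[g(612.5,318),g(612.5,203),g(615,398),g(560,318),g(667,318)],[.013,.014,.014,.013,.013],s)
print(W.round(4));print("tool mm",((W-s["ee_pos"])@R*1e3).round(1))
E
```

```text
[[ 0.4676 -0.3413  0.013 ]
 [ 0.4269 -0.3304  0.014 ]
 [ 0.4976 -0.3483  0.014 ]
 [ 0.4626 -0.36    0.013 ]
 [ 0.4729 -0.3218  0.013 ]]
tool mm [[  5.8   1.2 305.9]
 [ 47.9   1.2 304.8]
 [-25.    2.1 305. ]
 [  5.8 -18.2 306. ]
 [  5.7  21.4 305.9]]
```

Call:
apply_moves(commands=[{"offset":[4,1.4,15],"rot":[0,0,0],"jaw":70},{"offset":[0,0,20],"rot":[0,0,0],"jaw":70},{"offset":[0,0,20],"rot":[0,0,0],"jaw":70},{"offset":[0,0,20],"rot":[0,0,0],"jaw":70},{"offset":[0,0,0],"rot":[0,0,0],"jaw":70}])

```text
clock: 6.25
ee_pos: [0.4673, -0.339, 0.2376]
tcp_rot: [3.136, -0.009, 2.881]
contact_force: [0.7, 0.8, -0.4]
gripper_width: 0.0655
gripper_force: 0.0
```

Call:
apply_moves(commands=[{"offset":[0,0,0],"rot":[0,0,0],"jaw":70},{"offset":[0,0,0],"rot":[0,0,0],"jaw":70}])

```text
clock: 6.42
ee_pos: [0.4689, -0.3406, 0.2424]
tcp_rot: [3.141, -0.001, 2.881]
contact_force: [-0.0, 0.9, 0.9]
gripper_width: 0.069
gripper_force: 0.0
```

```bash
python3 - <<'E'
from h import *
s=bot.state();print(s)
w=bot.read_camera("wrist");cv2.imwrite("pics/w6.png",w[:,:,::-1])
E
```

```text
{'clock': 6.4167, 'joint_positions': array([-8.20959373e-01,  6.95591897e-01,  1.67219807e+00, -6.74271918e-05,
        7.74715934e-01, -2.13099407e+00]), 'dq': array([ 0.00033202, -0.02531611, -0.01291   ,  0.00163175, -0.00359148,
       -0.00039916]), 'joint_torque': array([-2.35432795e-03, -4.31360364e+01, -1.01833409e+01, -4.98670992e-02,
        9.51856817e-02,  1.23081907e-03]), 'ee_pos': array([ 0.4688969 , -0.34062793,  0.24242405]), 'tcp_rot': array([ 3.14114731e+00, -7.98700889e-04,  2.88087941e+00]), 'contact_force': array([-0.02494782,  0.88768227,  0.94882547]), 'wrist_torque': array([ 0.06682581, -0.19105419, -0.03259211]), 'gripper_force': 0.0, 'gripper_width': 0.06897854152604833}
```

View pics/w6.png

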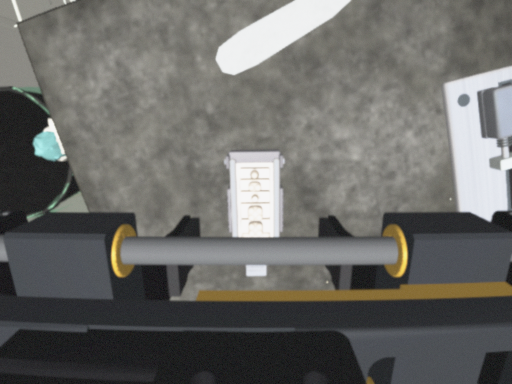

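The open fingers (columns ~190 and ~330) straddle the tray: hinge end at (255.5,152), tab end at (256.5,276).

```bash
python3 - <<'E'
from h import *
s=bot.state();R=Ro.from_euler("xyz",s["tcp_rot"]).as_matrix()
W=px2w("wrist",[(255.5,152),(256.5,276),(229,210),(282.5,210)],[.014,.0285,.013,.013],s)
print(W.round(4));print("tool mm",((W-s["ee_pos"])@R*1e3).round(1))
E
```

```text
[[ 0.4284 -0.3318  0.014 ]
 [ 0.515  -0.3544  0.0285]
 [ 0.4652 -0.3623  0.013 ]
 [ 0.4755 -0.3237  0.013 ]]
tool mm [[ 41.7  -1.7 229.1]
 [-47.8  -1.2 214.6]
 [ -1.6 -21.7 230.1]
 [ -1.7  18.2 230.1]]
```

Call:
apply_moves(commands=[{"offset":[-2,-1.6,16],"rot":[0,0,0],"jaw":70},{"offset":[0,0,16],"rot":[0,0,0],"jaw":70},{"offset":[0,0,14],"rot":[0,0,0],"jaw":70},{"offset":[0,0,10],"rot":[0,0,0],"jaw":70},{"offset":[0,0,0],"rot":[0,0,0],"jaw":60}])

```text
clock: 6.88
ee_pos: [0.4701, -0.3424, 0.1858]
tcp_rot: [3.141, -0.002, 2.881]
contact_force: [-0.3, -0.5, -0.0]
gripper_width: 0.0677
gripper_force: 0.0
```

Call:
apply_moves(commands=[{"offset":[0,0,0],"rot":[0,0,0],"jaw":36},{"offset":[0,0,0],"rot":[0,0,0],"jaw":36},{"offset":[0,0,0],"rot":[0,0,0],"jaw":36},{"offset":[0,0,0],"rot":[0,0,0],"jaw":36},{"offset":[0,0,0],"rot":[0,0,0],"jaw":36}], newtons=20)

```text
clock: 7.3
ee_pos: [0.4705, -0.343, 0.1876]
tcp_rot: [-3.14, 0.001, 2.881]
contact_force: [-0.9, 0.3, 2.5]
gripper_width: 0.0401
gripper_force: 20.0
```

Call:
apply_moves(commands=[{"offset":[0,0,0],"rot":[0,0,0],"jaw":36},{"offset":[0,0,0],"rot":[0,0,0],"jaw":36}])

```text
clock: 7.47
ee_pos: [0.4706, -0.343, 0.1876]
tcp_rot: [-3.14, 0.001, 2.881]
contact_force: [-0.7, -0.1, 5.2]
gripper_width: 0.0403
gripper_force: 20.0
```

Call:
apply_moves(commands=[{"offset":[0,0,-15],"rot":[0,0,0],"jaw":36},{"offset":[0,0,-25],"rot":[0,0,0],"jaw":36},{"offset":[0,0,-25],"rot":[0,0,-0.09],"jaw":36},{"offset":[0,0,-20],"rot":[0,0,-0.09],"jaw":36},{"offset":[0,0,-10],"rot":[0,0,-0.09],"jaw":36}])

```text
clock: 7.88
ee_pos: [0.4706, -0.3428, 0.2838]
tcp_rot: [-3.14, 0.002, -3.128]
contact_force: [0.2, -0.5, -2.1]
gripper_width: 0.0403
gripper_force: 20.0
```

Call:
apply_moves(commands=[{"offset":[-5,20,0],"rot":[0,0,0],"jaw":36},{"offset":[-7,30,0],"rot":[0,0,0],"jaw":36},{"offset":[-7,35,0],"rot":[0,0,0],"jaw":36},{"offset":[-7,35,0],"rot":[0,0,0],"jaw":36},{"offset":[-7,35,0],"rot":[0,0,0],"jaw":36}])

```text
clock: 8.3
ee_pos: [0.5015, -0.1858, 0.2813]
tcp_rot: [3.14, -0.001, -3.134]
contact_force: [0.2, 0.1, -2.3]
gripper_width: 0.0401
gripper_force: 20.0
```

Call:
apply_moves(commands=[{"offset":[-7,25,0],"rot":[0,0,0],"jaw":36},{"offset":[-5,15,0],"rot":[0,0,0],"jaw":36},{"offset":[0,0,0],"rot":[0,0,0],"jaw":36},{"offset":[0,0,0],"rot":[0,0,0],"jaw":36}])

```text
clock: 8.63
ee_pos: [0.5134, -0.1462, 0.2814]
tcp_rot: [3.141, -0.001, -3.13]
contact_force: [-0.8, -0.3, -2.4]
gripper_width: 0.0403
gripper_force: 20.0
```

```bash
python3 - <<'E'
from h import *
s=bot.state();print(s["clock"],s["ee_pos"],s["tcp_rot"],s["contact_force"],s["gripper_width"])
w=bot.read_camera("wrist");cv2.imwrite("pics/w7.png",w[:,:,::-1])
t=bot.read_camera("top");cv2.imwrite("pics/t7.png",t[:,:,::-1])
cv2.imwrite("pics/v7.png",cv2.resize(w[:300,:,::-1],None,fx=1.56,fy=1.56,interpolation=2))
E
```

```text
8.6333 [ 0.51344512 -0.14623784  0.28135197] [ 3.14120544e+00 -1.10606630e-03 -3.13007158e+00] [-0.79655966 -0.28285722 -2.38881049] 0.04028073563813562
```

View pics/v7.png

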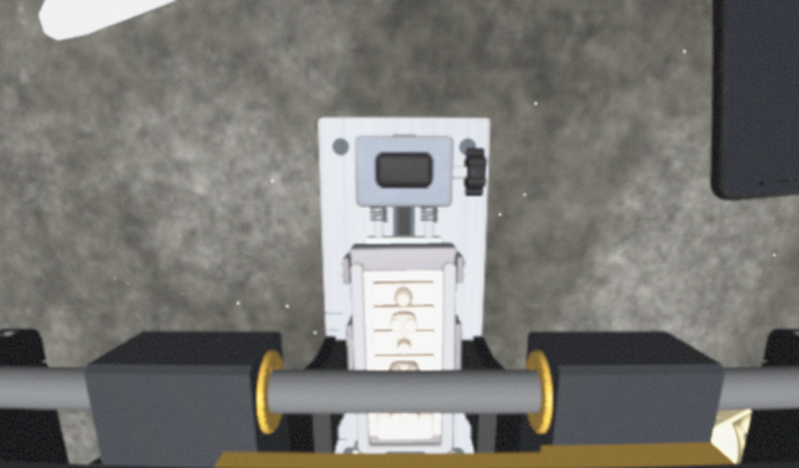

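Tray is held squarely above the plate. Visible: plate near corners (318,118) and (490,117), post top centre (404,170), jaw face about row 240, tray hinge end centre (403,249).

```bash
python3 - <<'E'
from h import *
s=bot.state();R=Ro.from_euler("xyz",s["tcp_rot"]).as_matrix()
g=lambda l:[(u/1.56-.2,v/1.56-.2) for u,v in l]
n=["cornL","cornR","edgeL","edgeR","post","jawL","jawR","hingeL","hingeR","carL","carR"]
W=px2w("wrist",g([(318,118),(490,117),(325,300),(483.5,300),(404,170),(367,238),(441,238),(352,252),(454,252),(357,170),(451,170)]),[.01,.01,.01,.01,.067,.024,.024,.110,.110,.029,.029],s)
for a,b,c in zip(n,W.round(4),((W-s["ee_pos"])@R*1e3).round(1)):print(a,b,c)
E
```

```text
cornL [ 0.4153 -0.1925  0.01  ] [ 98.4 -43.7 271.5]
cornR [ 0.4141 -0.1035  0.01  ] [ 98.8  45.2 271.5]
edgeL [ 0.5126 -0.1918  0.01  ] [  1.2 -43.9 271.5]
edgeR [ 0.5119 -0.1024  0.01  ] [  1.1  45.4 271.5]
post [ 0.4425 -0.1478  0.067 ] [ 70.9   0.7 214.5]
jawL [ 0.4757 -0.1666  0.024 ] [ 37.8 -18.4 257.5]
jawR [ 0.4755 -0.1285  0.024 ] [ 37.8  19.7 257.5]
hingeL [ 0.4698 -0.1649  0.11  ] [ 43.7 -16.6 171.5]
hingeR [ 0.4696 -0.131   0.11  ] [ 43.7  17.2 171.5]
carL [ 0.4419 -0.1707  0.029 ] [ 71.7 -22.3 252.5]
carR [ 0.4415 -0.1248  0.029 ] [ 71.7  23.6 252.5]
```

Call:
apply_moves(commands=[{"offset":[-19,0.5,10],"rot":[0,0,0],"jaw":36},{"offset":[-18.5,0,20],"rot":[0,0,0],"jaw":36},{"offset":[0,0,20],"rot":[0,0,0],"jaw":36},{"offset":[0,0,18],"rot":[0,0,0],"jaw":36},{"offset":[0,0,7],"rot":[0,0,0],"jaw":36}])

```text
clock: 9.15
ee_pos: [0.5502, -0.1475, 0.2042]
tcp_rot: [3.14, -0.004, -3.134]
contact_force: [-0.9, 0.1, -2.2]
gripper_width: 0.0404
gripper_force: 20.0
```

Call:
apply_moves(commands=[{"offset":[0,0,0],"rot":[0,0,0],"jaw":36},{"offset":[0,0,3],"rot":[0,0,0],"jaw":36},{"offset":[0,0,2],"rot":[0,0,0],"jaw":36},{"offset":[0,0,0],"rot":[0,0,0],"jaw":36},{"offset":[0,0,0],"rot":[0,0,0],"jaw":36}])

```text
clock: 9.57
ee_pos: [0.5512, -0.1467, 0.2026]
tcp_rot: [-3.141, 0.001, -3.133]
contact_force: [-0.6, -0.2, -1.0]
gripper_width: 0.0402
gripper_force: 20.0
```

Call:
apply_moves(commands=[{"offset":[0,0,1],"rot":[0,0,0],"jaw":36},{"offset":[0,0,1],"rot":[0,0,0],"jaw":36},{"offset":[0,0,0],"rot":[0,0,0],"jaw":36},{"offset":[0,0,0],"rot":[0,0,0],"jaw":36}])

```text
clock: 9.9
ee_pos: [0.5511, -0.1463, 0.1999]
tcp_rot: [-3.142, 0.0, -3.132]
contact_force: [-0.7, -0.3, -1.5]
gripper_width: 0.0403
gripper_force: 20.0
```

Call:
apply_moves(commands=[{"offset":[0,0,1],"rot":[0,0,0],"jaw":36},{"offset":[0,0,0.7],"rot":[0,0,0],"jaw":36},{"offset":[0,0,0],"rot":[0,0,0],"jaw":36},{"offset":[0,0,0],"rot":[0,0,0],"jaw":36}])

```text
clock: 10.23
ee_pos: [0.551, -0.1463, 0.1979]
tcp_rot: [3.141, -0.0, -3.132]
contact_force: [0.3, 1.0, -2.1]
gripper_width: 0.0402
gripper_force: 20.0
```

Call:
apply_moves(commands=[{"offset":[0,0,0.6],"rot":[0,0,0],"jaw":36},{"offset":[0,0,0],"rot":[0,0,0],"jaw":36},{"offset":[0,0,0],"rot":[0,0,0],"jaw":36}])

```text
clock: 10.48
ee_pos: [0.5511, -0.1464, 0.1976]
tcp_rot: [-3.141, 0.0, -3.132]
contact_force: [0.2, 0.6, -0.6]
gripper_width: 0.0408
gripper_force: 20.0
```

Call:
apply_moves(commands=[{"offset":[0,0,0.3],"rot":[0,0,0],"jaw":36},{"offset":[0,0,0],"rot":[0,0,0],"jaw":42},{"offset":[0,0,0],"rot":[0,0,0],"jaw":60},{"offset":[0,0,0],"rot":[0,0,0],"jaw":65},{"offset":[0,0,0],"rot":[0,0,0],"jaw":65}])

```text
clock: 10.9
ee_pos: [0.5511, -0.1465, 0.1971]
tcp_rot: [-3.142, 0.0, -3.132]
contact_force: [-0.6, 0.1, -0.7]
gripper_width: 0.0543
gripper_force: 0.0
```

Call:
apply_moves(commands=[{"offset":[0,0,0],"rot":[0,0,0],"jaw":65},{"offset":[0,0,-10],"rot":[0,0,0],"jaw":65},{"offset":[0,0,-30],"rot":[0,0,0],"jaw":65},{"offset":[0,0,-40],"rot":[0,0,0],"jaw":65},{"offset":[10,0,-20],"rot":[0,0,0],"jaw":65}])

```text
clock: 11.32
ee_pos: [0.5432, -0.1471, 0.3012]
tcp_rot: [-3.138, 0.007, -3.132]
contact_force: [0.4, -0.9, 1.1]
gripper_width: 0.0652
gripper_force: 0.0
```

Call:
apply_moves(commands=[{"offset":[35,0,0],"rot":[0,0,0],"jaw":0},{"offset":[35,0,0],"rot":[0,0,0],"jaw":0},{"offset":[35,0,0],"rot":[0,0,0],"jaw":0},{"offset":[21,0,0],"rot":[0,0,0],"jaw":0},{"offset":[0,0,0],"rot":[0,0,0],"jaw":0}])

```text
clock: 11.73
ee_pos: [0.4105, -0.146, 0.2975]
tcp_rot: [3.138, -0.006, -3.134]
contact_force: [-0.9, 1.2, 0.2]
gripper_width: 0.0395
gripper_force: 0.0
```

```bash
python3 - <<'E'
from h import *
s=bot.state();print(s["clock"],s["ee_pos"],s["tcp_rot"],s["contact_force"],s["gripper_width"])
w=bot.read_camera("scene");t=bot.read_camera("top")
a=cv2.resize(t[150:260,215:300,::-1],(400,518),interpolation=2);b=cv2.resize(w[170:260,210:330,::-1],(400,300),interpolation=2)
cv2.imwrite("pics/v8.png",np.hstack([a,np.vstack([b,np.zeros((218,400,3),np.uint8)])]))
E
```

```text
11.7333 [ 0.41054052 -0.14604265  0.29753959] [ 3.13787687 -0.00597879 -3.13399141] [-0.91477247  1.19742886  0.20011164] 0.03948616474903545
```

View pics/v8.png

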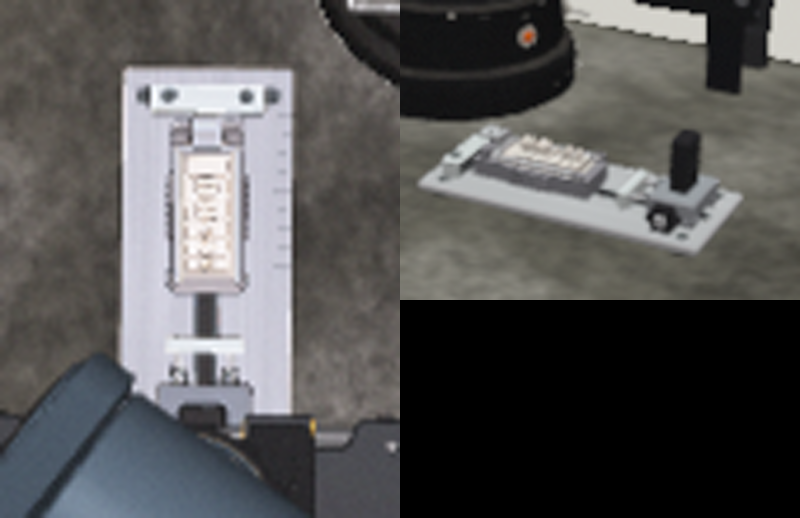

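The tray lies square between jaw and fence, with its bail shut (left crop: tray (170–245,130–290), fence (208,98), jaw (205,345)). Now I lower the closed fingers behind the post.

Call:
apply_moves(commands=[{"offset":[0,-1.5,10],"rot":[0,0,0],"jaw":0},{"offset":[0,0,20],"rot":[0,0,0],"jaw":0},{"offset":[0,0,20],"rot":[0,0,0],"jaw":0},{"offset":[0,0,20],"rot":[0,0,0],"jaw":0},{"offset":[0,0,8],"rot":[0,0,0],"jaw":0}])

```text
clock: 12.25
ee_pos: [0.4165, -0.1496, 0.2174]
tcp_rot: [-3.141, 0.0, -3.132]
contact_force: [-0.2, -0.4, -0.3]
gripper_width: 0.0026
gripper_force: 0.0
```

Call:
apply_moves(commands=[{"offset":[0,0,0],"rot":[0,0,0],"jaw":0},{"offset":[0,0,0],"rot":[0,0,0],"jaw":0},{"offset":[-5,0,0],"rot":[0,0,0],"jaw":0},{"offset":[-3,0,0],"rot":[0,0,0],"jaw":0},{"offset":[0,0,0],"rot":[0,0,0],"jaw":0}])

```text
clock: 12.67
ee_pos: [0.4242, -0.1494, 0.2201]
tcp_rot: [-3.14, 0.003, -3.132]
contact_force: [-0.6, 1.3, -0.6]
gripper_width: 0.0002
gripper_force: 0.0
```

```bash
python3 - <<'E'
from h import *
s=bot.state();print(s["clock"],s["ee_pos"],s["tcp_rot"],s["contact_force"],s["gripper_width"])
w=bot.read_camera("scene")
b=cv2.resize(w[170:260,210:330,::-1],(640,480),interpolation=2)
cv2.imwrite("pics/v9.png",b)
E
```

```text
12.6667 [ 0.42423499 -0.14941577  0.22008386] [-3.13966524e+00  2.87290457e-03 -3.13186088e+00] [-0.64549013  1.33565313 -0.57850068] 0.0001806164846000003
```

View pics/v9.png

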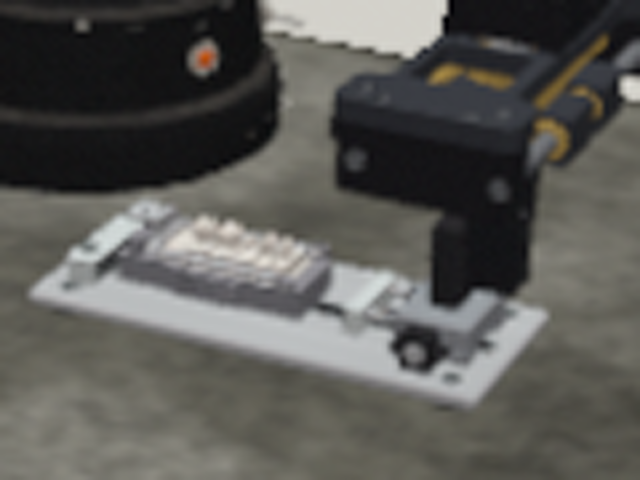

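The fingertips are just behind the post (at (450,260)) and the tray is in place. I'm pushing in small steps.

Call:
apply_moves(commands=[{"offset":[-3,0,0],"rot":[0,0,0],"jaw":0},{"offset":[-3,0,0],"rot":[0,0,0],"jaw":0},{"offset":[-3,0,0],"rot":[0,0,0],"jaw":0},{"offset":[-3,0,0],"rot":[0,0,0],"jaw":0},{"offset":[-3,0,0],"rot":[0,0,0],"jaw":0}])

```text
clock: 13.13
ee_pos: [0.4382, -0.1488, 0.2192]
tcp_rot: [3.141, -0.001, -3.132]
contact_force: [-1.2, 0.9, 0.3]
gripper_width: 0.0002
gripper_force: 0.7
```

Call:
apply_moves(commands=[{"offset":[-2,0,0],"rot":[0,0,0],"jaw":0},{"offset":[-2,0,0],"rot":[0,0,0],"jaw":0},{"offset":[-2,0,0],"rot":[0,0,0],"jaw":0},{"offset":[0,0,0],"rot":[0,0,0],"jaw":0}])

```text
clock: 13.47
ee_pos: [0.4446, -0.149, 0.2191]
tcp_rot: [-3.141, 0.001, -3.132]
contact_force: [-0.5, 0.5, 0.1]
gripper_width: 0.0002
gripper_force: 0.1
```

Call:
apply_moves(commands=[{"offset":[-2,0,0],"rot":[0,0,0],"jaw":0},{"offset":[-1,0,0],"rot":[0,0,0],"jaw":0},{"offset":[0,0,0],"rot":[0,0,0],"jaw":0},{"offset":[0,0,0],"rot":[0,0,0],"jaw":0}])

```text
clock: 13.8
ee_pos: [0.4472, -0.1489, 0.2191]
tcp_rot: [-3.141, 0.0, -3.132]
contact_force: [-1.3, 0.1, -0.4]
gripper_width: 0.0006
gripper_force: 0.2
```

Call:
apply_moves(commands=[{"offset":[-1.5,0,0],"rot":[0,0,0],"jaw":0},{"offset":[-1.5,0,0],"rot":[0,0,0],"jaw":0},{"offset":[0,0,0],"rot":[0,0,0],"jaw":0},{"offset":[0,0,0],"rot":[0,0,0],"jaw":0}])

```text
clock: 14.13
ee_pos: [0.4502, -0.1489, 0.2191]
tcp_rot: [-3.141, 0.0, -3.132]
contact_force: [-0.8, 0.1, -0.7]
gripper_width: 0.0006
gripper_force: 0.4
```

Call:
apply_moves(commands=[{"offset":[-1.5,0,0],"rot":[0,0,0],"jaw":0},{"offset":[-1,0,0],"rot":[0,0,0],"jaw":0},{"offset":[0,0,0],"rot":[0,0,0],"jaw":0},{"offset":[0,0,0],"rot":[0,0,0],"jaw":0}])

```text
clock: 14.47
ee_pos: [0.4525, -0.1488, 0.2191]
tcp_rot: [3.141, -0.0, -3.132]
contact_force: [-2.0, -1.3, 0.2]
gripper_width: 0.0006
gripper_force: 1.0
```

Call:
apply_moves(commands=[{"offset":[-1.5,0,0],"rot":[0,0,0],"jaw":0},{"offset":[-1,0,0],"rot":[0,0,0],"jaw":0},{"offset":[0,0,0],"rot":[0,0,0],"jaw":0},{"offset":[0,0,0],"rot":[0,0,0],"jaw":0}])

```text
clock: 14.8
ee_pos: [0.4546, -0.1487, 0.2191]
tcp_rot: [3.141, -0.001, -3.132]
contact_force: [-4.2, -1.4, 1.2]
gripper_width: 0.0005
gripper_force: 2.3
```

Call:
apply_moves(commands=[{"offset":[-1.5,0,0],"rot":[0,0,0],"jaw":0},{"offset":[-1.5,0,0],"rot":[0,0,0],"jaw":0},{"offset":[-1,0,0],"rot":[0,0,0],"jaw":0},{"offset":[0,0,0],"rot":[0,0,0],"jaw":0},{"offset":[0,0,0],"rot":[0,0,0],"jaw":0}])

```text
clock: 15.22
ee_pos: [0.458, -0.1487, 0.2191]
tcp_rot: [3.141, -0.003, -3.132]
contact_force: [-6.5, -3.6, 2.2]
gripper_width: 0.0004
gripper_force: 3.4
```

```bash
cat > f.py <<'E'
from h import *
F=[];X=[]
for i in range(12):
    bot.read_camera("top");s=bot.state();F.append(s["contact_force"]);X.append(s["ee_pos"])
print(s["clock"],np.mean(F,0).round(2),np.std(F,0).round(2),np.mean(X,0).round(4))
E
python3 f.py
```

```text
15.8167 [-6.79 -3.44  2.24] [0.28 0.37 0.53] [ 0.458  -0.1487  0.2191]
```

Call:
apply_moves(commands=[{"offset":[-1.5,-0.3,0],"rot":[0,0,0],"jaw":0},{"offset":[-1.5,-0.3,0],"rot":[0,0,0],"jaw":0},{"offset":[-1,0,0],"rot":[0,0,0],"jaw":0},{"offset":[0,0,0],"rot":[0,0,0],"jaw":0},{"offset":[0,0,0],"rot":[0,0,0],"jaw":0}])

```text
clock: 16.23
ee_pos: [0.4611, -0.1488, 0.2191]
tcp_rot: [3.139, -0.006, -3.131]
contact_force: [-9.3, -3.3, 4.8]
gripper_width: 0.0007
gripper_force: 4.6
```

```bash
python3 f.py
```

```text
16.8333 [-8.85 -3.2   4.53] [0.69 0.54 0.4 ] [ 0.4611 -0.1488  0.2191]
```

Call:
apply_moves(commands=[{"offset":[-1.5,-0.3,0],"rot":[0,0,0],"jaw":0},{"offset":[-1,-0.2,0],"rot":[0,0,0],"jaw":0},{"offset":[0,0,0],"rot":[0,0,0],"jaw":0},{"offset":[0,0,0],"rot":[0,0,0],"jaw":0},{"offset":[0,0,0],"rot":[0,0,0],"jaw":0}])

```text
clock: 17.25
ee_pos: [0.463, -0.149, 0.2191]
tcp_rot: [3.138, -0.008, -3.131]
contact_force: [-11.1, -2.8, 7.2]
gripper_width: 0.0006
gripper_force: 5.3
```

```bash
python3 f.py; python3 - <<'E'
from h import *
w=bot.read_camera("scene");t=bot.read_camera("top")
a=cv2.resize(t[150:260,215:300,::-1],(400,518),interpolation=2);b=cv2.resize(w[170:260,210:330,::-1],(400,300),interpolation=2)
wr=cv2.resize(bot.read_camera("wrist")[:,:,::-1],(400,218),interpolation=3)
cv2.imwrite("pics/v10.png",np.hstack([a,np.vstack([b,wr])]))
E
```

```text
17.85 [-10.62  -2.97   6.08] [0.5  0.52 0.53] [ 0.463  -0.149   0.2191]
```

View pics/v10.png

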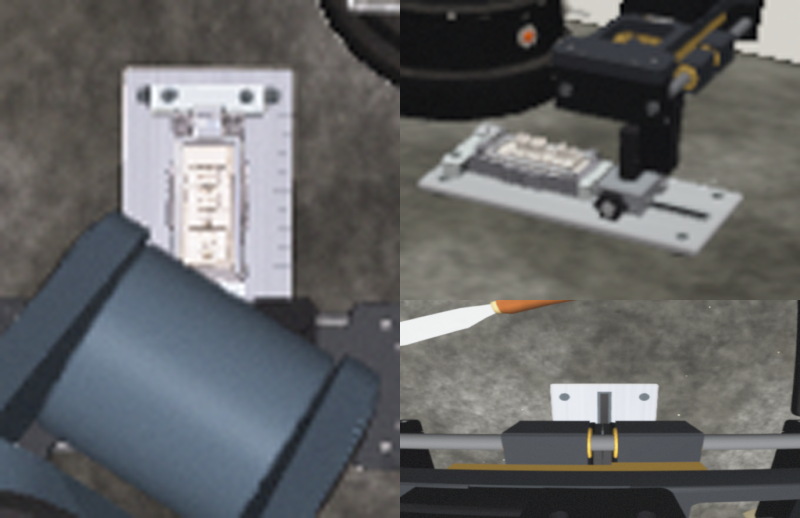

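The tray is against the fence and the jaw is against its hinge end. My estimate for the fence is about 8.6 N, so I add one more millimetre.

Call:
apply_moves(commands=[{"offset":[-0.7,0,0],"rot":[0,0,0],"jaw":0},{"offset":[-0.5,0,0],"rot":[0,0,0],"jaw":0},{"offset":[0,0,0],"rot":[0,0,0],"jaw":0},{"offset":[0,0,0],"rot":[0,0,0],"jaw":0},{"offset":[0,0,0],"rot":[0,0,0],"jaw":0}])

```text
clock: 18.42
ee_pos: [0.4639, -0.149, 0.2191]
tcp_rot: [3.138, -0.009, -3.131]
contact_force: [-10.4, -3.2, 7.5]
gripper_width: 0.0003
gripper_force: 5.9
```

```bash
python3 f.py; python3 f.py
```

```text
19.0167 [-11.77  -3.31   7.21] [0.63 0.3  0.48] [ 0.4639 -0.149   0.2191]
19.6167 [-11.94  -3.68   6.75] [0.65 0.39 0.47] [ 0.4639 -0.149   0.2191]
```

Steady at ≈11.8 N on the tool, which leaves about 10 N at the fence. Handing in.

```bash
python3 -c "
from workcell import bot
print(bot.close_job())"
```

```text
the job is handed in; nothing more can be done
None
```

I snapped the bail shut, set the tray between jaw and fence and released it, and handed the job in at about 20 s while still pushing the post with a steady 11.8 N, which I estimate gives about 10 N at the fence after friction.

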